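# Centre a wobbly cabinet foot on the parts scale and take its weight

### The arm

A 6-joint arm with a two-finger parallel gripper is mounted at the origin on the work surface. World frame = base frame: x ahead of the robot, y to its left, z up, the work surface at z = 0. Lengths are in mm, angles in rad, forces in N, time in s.
With the tool pointing down it reaches from about 300 to 750 mm from the base axis. Payload 8.5 kg.
Tool frame: the origin (TCP) lies on the mounting face of the last link; the fingertips stand arm.nose_length ahead of it and the grasp point (between the pads) lies 147 mm ahead of it (arm.nose_length is the distance from the TCP to the fingertips, in mm); z points along the fingers, x is the direction in which the jaws open and shut, and the axes are right-handed (so a half turn about z gives the same grasp; the last joint's range is limited). The gripper opens to 88 mm and grips with 3 to 60 N. Pads are 18 mm wide; open, the fingers measure 123 mm over their backs; the gripper's body (75 mm by 187 mm) begins 45 mm behind the grasp point.
Start: joints at [0.994, 0.381, 1.297, -0, 1.464, -0.215], TCP at [194.668, 514.379, 404.748] pointing down, gripper open.
Joint ranges: [-3.11, 3.11], [-0.89, 2.33], [0.22, 2.48], [-1.42, 4.56], [0.17, 2.85], [-2.88, 2.88]. Speed limits (rad/s): [2.39, 2.39, 3.14, 3.14, 3.14, 3.14].

### API

Orientations are given as a unit quaternion [w, x, y, z].
In Python, from station import arm gives the robot as it stands.
- The arm moves only by the tool carry_out, never from a script. Its argument "plan" is a list of rows, each a list of 3 entries, a list of its own where there are three numbers: the shift along the tool's x, y, z in m, then the turn, a rotation vector about the tool's x, y, z in rad, then the opening, from 0 (shut) to 1 (fully open). A call has 1 to 5 rows; each row shifts and turns the pose as measured when the row begins, along the tool's axes as they then stand; what a row does not reach is not made up. A row lasts 1/8 s, in which the tool goes at most 62.5 mm and 10.7 degrees, less where a joint would pass 70% of its speed; a pose out of reach is approached as far as the arm can. A call is refused whole if a number of a shift passes 0.0625 or a number of a turn 0.188, either way. A call with a gripper value outside its range is refused whole. The fingers move at their own pace and stop on an object; "grip_force" is the grip in N (left out, the last holds). Time passes only in rows, so rows that do not move let the fingers close. It gives the time, the measured TCP pose, the force and the opening at its end, in the units of the state.
- arm.state(): the state, without advancing time (a new reading comes with each control period).
- arm.read_camera(name): name is "scene" or "top"; returns a dict with "frame" (384x512x3 uint8, red, green, blue), "fov_y" (degrees; the focal length in pixels is half the picture's height over the tangent of half this angle, whatever the lens; pixels are square), "cx", "cy" (the principal point, pixels), "rvec" (rotation vector, rad) and "tvec" (3), from world to camera coordinates, as OpenCV has them. Camera axes: x right, y down, z forward; pixel columns grow to the right and rows downward; lengths in mm; the calibration is good to about 2 mm. A picture is of the moment at which its call begins. There is no depth.
- arm.close_job(): hands the job in, once; it reports no verdict.
The state is a dict: "t": time; "q": joint angles; "qvel": joint speeds; "tau": joint torques, N m; "ee_pos": TCP position; "orientation": TCP orientation; "wrist_force": force on the tool from outside, world axes, zero at the start; "torque": the same for the moment, N m; "gripper_width": finger opening in mm.
Only numpy, scipy, OpenCV 4.12 (cv2) and the standard library are available. Lean on these libraries where they do the work, as an engineer would, in place of code of your own. Each camera call takes 0.05 s, during which the arm holds its last target.

### The job

A top-heavy levelling foot stands off-centre on the small round pan of the bench scale, so it cannot be weighed properly. Without pinching or lifting it, nudge it with light taps low on its round pad until the pad stands inside the ring marked in the middle of the pan, still upright; then let go of it and press the big round key on the scale fully down and release it. Do not knock the foot over, and leave the things around the scale where they are.

Things in the scene. Friction and masses are not known exactly. Their poses are not given: they have to be found in the camera images.
- foot: the levelling foot to be centred, standing upright on the pan: a black round pad 32 mm in diameter and 8 mm thick at the bottom (its widest part), a steel stem 12 mm in diameter above it, and a heavy steel sleeve 26 mm in diameter from 34 to 62 mm height (62 mm is the overall height). About 0.15 kg, top-heavy: pushed on the pad it slides, pushed on the sleeve it tips over. Origin at the centre of the pad's underside, z up along the stem.
- pan_centre (a point): centre of the top face of the scale's pan, which is also the centre of the marked ring. The pan is a fixed, flat, level aluminium disc 120 mm in diameter and 6 mm thick, its top 60 mm above the table; the ring is a thin dark circle 48 mm in diameter (46 mm inside the line), flush with the surface. The rest of the scale lies below the pan's top, apart from the big key, whose top is about level with it.
- key_top (a point): centre of the top face of the scale's big round key, a grey push button 32 mm in diameter in a black housing, on the console beside the pan, 145 mm from the pan's centre. It is pressed straight down, 6 mm of travel, about 4 N when fully down, and springs back.
- key (a joint): travel of the big key in m: 0 released, 0.006 fully down
- scale: the bench scale, fixed to the table: a white housing 160 x 270 mm in plan and 38 mm high. Origin at the centre of its underside, z up; the pan's centre is at y = +60 mm and the big key at y = -85 mm in its own frame.
- spare: bystander: a second, identical levelling foot, standing on the table beside the scale; leave it alone. Origin at the centre of its underside.
- tape: bystander: a cardboard roll core lying on the table, 76 mm outside diameter, 24 mm high; leave it alone. Origin at the centre of its underside.
- tray: bystander: a small open cardboard tray 80 x 70 x 45 mm on the table; leave it alone. Origin at the centre of its underside.
There are look-alikes about, which are no part of the job. Leave any green look-alike of the foot alone.

How it is judged (in metres and radians):
On the way, in this order (a step that is already met when the one before it is completed fails the run):
1. the foot stands at rest and upright inside the ring, and nothing of the robot touches it (horizontal distance between foot and pan_centre below 0.008 m and angle between foot's own z axis and vertical below 0.06 rad and linear speed of foot below 0.01 m/s and contact force between foot and the arm below 0.05 N and contact force between foot and the fingers below 0.05 N), for 0.2 s.
2. the big key is pressed down while the foot stands centred (value of joint key above 0.0045 m and horizontal distance between foot and pan_centre below 0.008 m), for 0.04 s.
At the end, for the whole second after the job is handed in: The foot stands upright (within 0.06 rad) and still on the pan with its centre within 8 mm of the pan's centre, the key has been pressed at least 4.5 mm after that and has sprung back (below 2 mm) (horizontal distance between foot and pan_centre below 0.008 m and z of foot in the frame of pan_centre between -0.004 and 0.004 m and angle between foot's own z axis and vertical below 0.06 rad and linear speed of foot below 0.01 m/s and value of joint key below 0.002 m); the robot touches nothing.
It fails at once if the foot is tipped (more than 0.3 rad) or knocked over (angle between foot's own z axis and vertical above 0.3 rad).
It fails at once if the foot is lifted off the pan (8 mm) (z of foot in the frame of pan_centre above 0.008 m).
It fails at once if the foot falls off the pan (z of foot in the frame of pan_centre below -0.01 m).
It fails at once if the foot is pinched or hit hard (over 12 N from the fingers) (contact force between foot and the fingers above 12 N).
It fails at once if a thing beside the scale is moved (more than 15 mm)  (distance of any of spare, tape, tray from where it was at the start of the episode above 0.015 m).
It also fails if it takes over 51 s, if anything falls off the work surface, if the arm or the gripper's body presses on something with over 40 N, if the wrist force passes 120 N, or if a joint passes its speed limit or range.

## Working session

There is one attempt and no reset: what is moved stays moved. The work goes in short steps, Python scripts to look and compute and a tool call to move; the robot and the scene stay as the last step left them, time stands still between calls to the robot, and variables do not carry over. Pictures are saved under pics/ and viewed, and the job is handed in when it is done.

Besides the shell and the picture viewer there is one more tool, called after "Request:" as a command line: name --argument value ..., lists and objects as JSON in quotes. carry_out: Moves the arm, as the interface text tells. Its arguments: {"type":"object","properties":{"plan":{"type":"array"},"grip_force":{"type":"number"}},"required":["plan"]}

```bash
mkdir -p pics; ls; cat > h.py <<'E'
import numpy as np,cv2
from station import arm
def shot(n,tag):
    c=arm.read_camera(n); np.savez(f'pics/{tag}.npz',**{k:c[k] for k in c})
    cv2.imwrite(f'pics/{tag}.png',cv2.cvtColor(c['frame'],cv2.COLOR_RGB2BGR)); return c
def load(tag): return dict(np.load(f'pics/{tag}.npz'))
def par(c):
    f=c['frame'].shape[0]/2/np.tan(np.radians(float(c['fov_y']))/2)
    K=np.array([[f,0,float(c['cx'])],[0,f,float(c['cy'])],[0,0,1]]);R=cv2.Rodrigues(np.array(c['rvec'],float))[0];return K,R,np.array(c['tvec'],float).ravel()
def ray(c,u,v):
    K,R,t=par(c); d=R.T@np.linalg.inv(K)@[u,v,1]; return -R.T@t,d
def atz(c,u,v,z):
    o,d=ray(c,u,v); return o+d*(z-o[2])/d[2]
def proj(c,P):
    K,R,t=par(c); p=K@(R@np.array(P,float)+t); return p[:2]/p[2]
def tri(c1,p1,c2,p2):
    o1,d1=ray(c1,*p1);o2,d2=ray(c2,*p2)
    A=np.c_[d1,-d2];s=np.linalg.lstsq(A,o2-o1,rcond=None)[0]
    a=o1+s[0]*d1;b=o2+s[1]*d2;return (a+b)/2,np.linalg.norm(a-b)
def crop(tag,x0,y0,x1,y1,k,out):
    im=cv2.imread(f'pics/{tag}.png')[y0:y1,x0:x1]; cv2.imwrite(f'pics/{out}.png',cv2.resize(im,None,fx=k,fy=k,interpolation=cv2.INTER_CUBIC))
E
python3 - <<'E'
from h import *
print(arm.nose_length,arm.state())
for n in('scene','top'):
    c=shot(n,n+'0');print(n,c['fov_y'],c['cx'],c['cy'],c['rvec'],c['tvec'])
E
```

```text
pics
166.0 {'t': 0.0, 'q': array([ 9.93704639e-01,  3.81178713e-01,  1.29823054e+00, -1.54018713e-05,
        1.46358654e+00, -2.15340185e-01]), 'qvel': array([ 0.00017544,  0.00218415, -0.00011894,  0.00078711,  0.00093216,
        0.00147859]), 'tau': array([-8.74817010e-05, -4.37920976e+01, -2.24552143e+01,  7.13373790e-02,
        3.52483895e-02, -6.29420015e-05]), 'ee_pos': array([194.65238519, 514.35742309, 404.15707683]), 'orientation': array([ 2.73282160e-04,  8.22772964e-01,  5.68369737e-01, -6.46202575e-04]), 'wrist_force': array([ 0.35572602, -0.07773897, -0.38285397]), 'torque': array([-0.00422894, -0.04305833, -0.00717948]), 'gripper_width': 87.98498882601571}
scene 52.39821877210851 252.55837118876755 188.9474038731159 [ 0.7744463   2.75580218 -0.86774411] [ 464.58438096 -234.02150239 1183.11261054]
top 51.463048200880316 257.9440771668755 191.62382112039185 [ 2.14731449 -2.15975825  0.12787026] [ 53.35911513 597.99646413 958.9433174 ]
```

View pics/scene0.png

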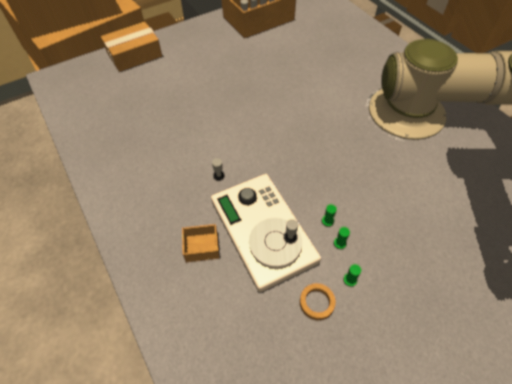

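View pics/top0.png

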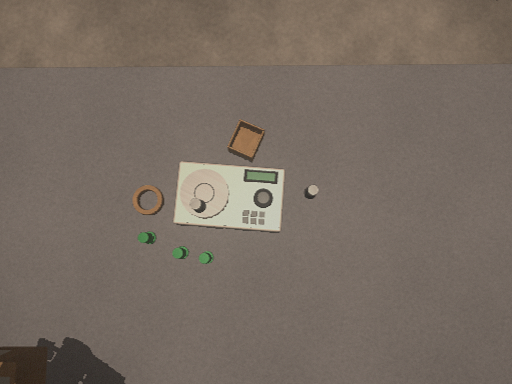

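The foot on the pan is at scene (291,232) and top (197,204). The spare is on the table at scene (217,170) and top (313,191). There are three green look-alikes. The target is the grey-sleeved one on the pan; I'll confirm that in enlarged crops.

```bash
python3 - <<'E'
from h import *
crop('scene0',205,165,325,290,5,'s0c'); crop('top0',165,150,295,240,6,'t0c')
E
```

```text
(no output)
```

View pics/s0c.png

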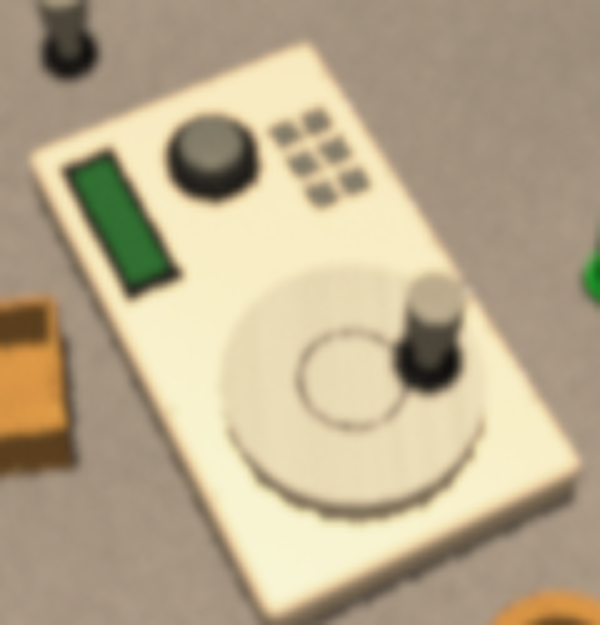

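View pics/t0c.png

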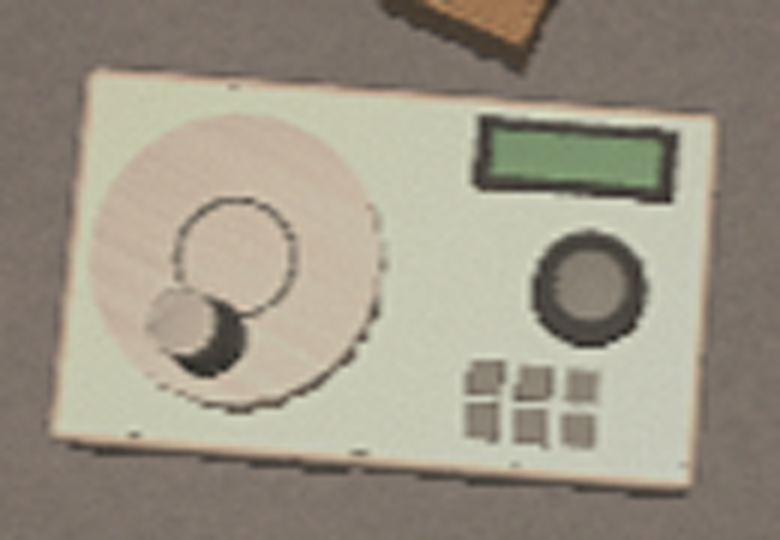

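```bash
python3 - <<'E'
from h import *
s=load('scene0');t=load('top0')
fs=lambda x,y:((x+.5)/5-.5+205,(y+.5)/5-.5+165)
ft=lambda x,y:((x+.5)/6-.5+165,(y+.5)/6-.5+150)
for n,a,b,z in [('ring',(353,380),(236,258),60),('key',(213,142),(591,284),60),('pad',(428,360),(205,337),65),('sleeve',(436,297),(182,321),122)]:
    print(n,*tri(s,fs(*a),t,ft(*b)),'scene@z',atz(s,*fs(*a),z).round(1),'top@z',atz(t,*ft(*b),z).round(1))
for n,z in(('scene',0),('top',0)):
    c=load(n+'0');K,R,tt=par(c);print(n,-R.T@tt)
# others
print('spare',tri(s,(218,176),t,(311.5,194)),'tape',atz(t,148,200,24),atz(s,318,302,24),'tray',atz(t,247,141,45))
for p in((146,238),(180,253),(205,258)):print('green',atz(t,*p,30).round(0))
E
```

```text
ring [593.80016787 182.31392492  59.04926755] 0.6602440594979542 scene@z [593.8 182.9  60. ] top@z [593.9 182.   60. ]
key [581.7128656   37.88980823  58.58755423] 2.058294890134222 scene@z [581.4  39.4  60. ] top@z [582.4  37.3  60. ]
pad [561.18234969 193.67182437  64.08694382] 0.3398065649832946 scene@z [561.4 194.1  65. ] top@z [561.2 193.4  65. ]
sleeve [561.98482583 193.6471198  121.63811599] 0.6551093452658774 scene@z [561.9 194.  122. ] top@z [562.2 193.4 122. ]
scene [838.29773302 506.02919813 843.5351334 ]
top [ 473.70715342   43.58338195 1026.50926634]
spare (array([597.60909616, -90.18547725,  -7.81425755]), np.float64(1.708817085858293)) tape [580.35784052 328.77541673  24.        ] [584.56805813 337.49645174  24.        ] tray [726.33677564  76.79365497  45.        ]
green [485. 329.  30.]
green [447. 244.  30.]
green [435. 182.  30.]
```

```bash
cat >> h.py <<'E'
from scipy.spatial.transform import Rotation as Ro
def goal(push_deg,tilt):
    a=np.radians(push_deg); y=np.array([np.cos(a),np.sin(a),0]);z=np.array([0,0,-1.]);x=np.cross(y,z)
    return Ro.from_matrix(np.c_[x,y,z])*Ro.from_rotvec([-tilt,0,0])
def pose():
    s=arm.state();q=s['orientation'];return np.array(s['ee_pos']),Ro.from_quat(q,scalar_first=True),s
def todo(tip,G):
    p,R,s=pose(); tcp=np.array(tip)-G.apply([0,0,166]); 
    sh=R.inv().apply(tcp-p); rv=(R.inv()*G).as_rotvec()
    print('t',s['t'],'tip',(p+R.apply([0,0,166])).round(1),'wid',round(s['gripper_width'],1),'F',s['wrist_force'].round(2)); print('shift mm',sh.round(1),'n',np.linalg.norm(sh).round(1),'rot',rv.round(3))
E
python3 - <<'E'
from h import *
d=np.array([593.8-561.3,182.4-193.7]);L=np.hypot(*d);u=d/L;a=np.degrees(np.arctan2(d[1],d[0]));print(L,a)
st=np.array([561.3,193.7])-40*u;print(st)
todo([*st,150],goal(a,.1))
E
```

```text
34.40842919983415 -19.172170004657687
[523.5185601  206.83631603]
t 0.1 tip [194.5 514.2 238.2] wid 88.0 F [ 0.62  0.58 -0.07]
shift mm [-171.6  399.9   89.1] n 444.2 rot [-0.1    0.003 -0.027]
```

Request:
carry_out --plan '[[[-0.02,0.045,0],[-0.05,0,-0.013],0.23],[[-0.02,0.045,0],[-0.05,0,-0.013],0.23],[[-0.02,0.045,0],[0,0,0],0.23],[[-0.02,0.045,0],[0,0,0],0.23],[[-0.02,0.045,0],[0,0,0],0.23]]'

```text
t: 0.72
ee_pos: [375.3, 341.9, 418.9]
orientation: [0.043, 0.812, 0.581, 0.027]
wrist_force: [0.5, -0.1, -0.0]
gripper_width: 40.4
```

```bash
python3 - <<'E'
from h import *
todo([523.5,206.8,150],goal(-19.17,.1))
E
```

```text
t 0.725 tip [390.8 335.4 253.7] wid 40.4 F [ 0.48 -0.06 -0.03]
shift mm [-79.2 155.9 120.5] n 212.4 rot [0.001 0.006 0.006]
```

Request:
carry_out --plan '[[[-0.018,0.04,0.015],[0,0,0],0.23],[[-0.018,0.04,0.015],[0,0,0],0.23],[[-0.018,0.04,0.015],[0,0,0],0.23],[[-0.018,0.035,0.04],[0,0,0],0.23],[[0,0,0],[0,0,0],0.23]]'

```text
t: 1.35
ee_pos: [511.5, 213.9, 347.6]
orientation: [0.043, 0.813, 0.58, 0.026]
wrist_force: [0.1, 0.5, 0.7]
gripper_width: 19.9
```

```bash
python3 - <<'E'
from h import *
todo([523.5,206.8,90],goal(-19.17,.1))
E
```

```text
t 1.35 tip [526.7 207.4 182.4] wid 19.9 F [0.11 0.5  0.72]
shift mm [ -2.1 -12.1  91.7] n 92.5 rot [-0.     0.007  0.002]
```

Request:
carry_out --plan '[[[-0.001,-0.006,0.03],[0,0.004,0],0.23],[[-0.001,-0.004,0.03],[0,0.003,0],0.23],[[0,-0.002,0.025],[0,0,0],0.23],[[0,0,0],[0,0,0],0.23]]'

```text
t: 1.85
ee_pos: [506.0, 215.4, 262.6]
orientation: [0.041, 0.813, 0.58, 0.031]
wrist_force: [0.5, -0.8, 0.7]
gripper_width: 20.4
```

```bash
python3 - <<'E'
from h import *
todo([523.5,206.8,64],goal(-19.17,.1))
shot('scene','scene1');shot('top','top1');crop('scene1',205,165,365,290,5,'s1c'); crop('top1',165,150,295,240,6,'t1c')
E
```

```text
t 1.85 tip [522.1 210.3  97.5] wid 20.4 F [ 0.52 -0.83  0.71]
shift mm [-2.5 -0.6 33.6] n 33.7 rot [ 0.002 -0.003  0.004]
```

View pics/s1c.png

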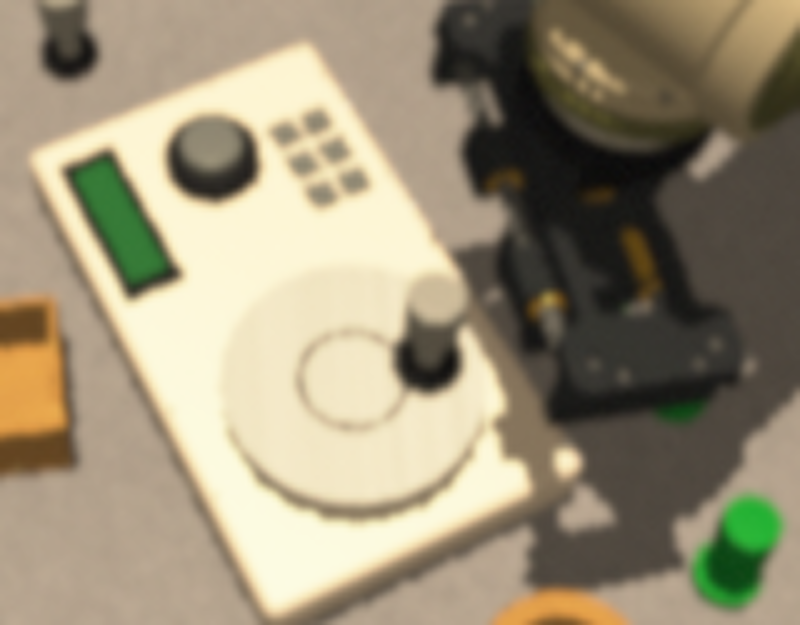

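View pics/t1c.png

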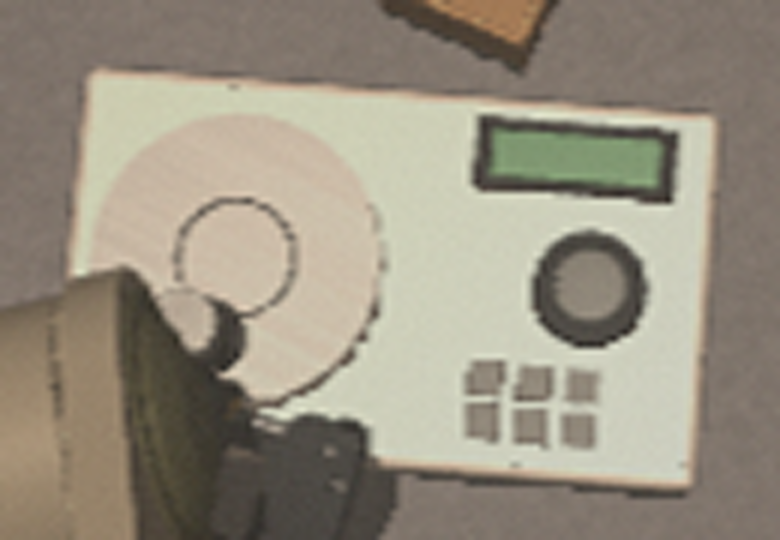

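Request:
carry_out --plan '[[[-0.0015,0,0.017],[0,0,0.002],0.23],[[-0.001,0,0.014],[0,0,0.002],0.23],[[0,0,0],[0,0,0],0.23]]'

```text
t: 2.33
ee_pos: [509.3, 212.9, 236.8]
orientation: [0.043, 0.814, 0.579, 0.036]
wrist_force: [-0.3, 0.9, 0.7]
gripper_width: 20.0
```

```bash
python3 - <<'E'
from h import *
todo([534.8,202.9,64],goal(-19.17,.1))
shot('scene','scene2');crop('scene2',245,185,365,290,6,'s2c')
E
```

```text
t 2.325 tip [527.3 208.2  71.8] wid 20.0 F [-0.33  0.9   0.65]
shift mm [-1.2  9.8  8.7] n 13.2 rot [ 0.012 -0.009 -0.   ]
```

View pics/s2c.png

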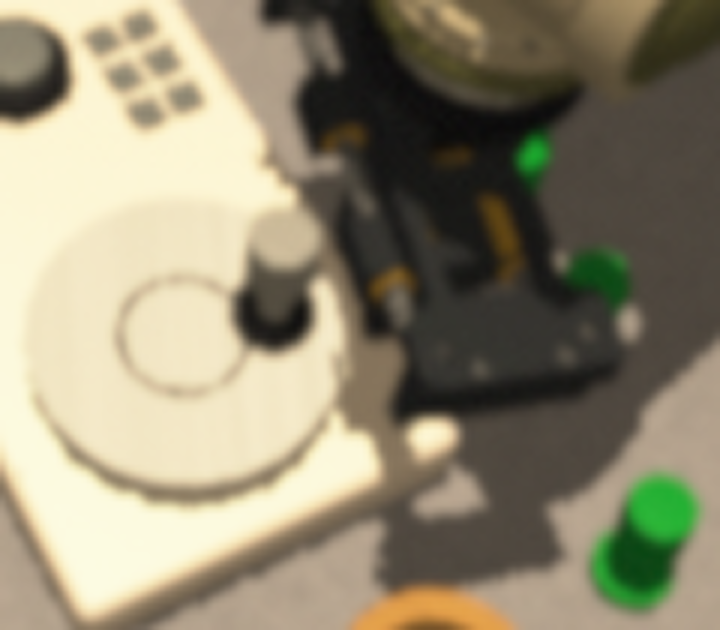

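Request:
carry_out --plan '[[[-0.001,-0.001,0.005],[0.01,-0.008,0],0.23],[[0,0,0.002],[0,0,0],0.23],[[0,0,0],[0,0,0],0.23]]'

```text
t: 2.75
ee_pos: [509.1, 212.3, 231.0]
orientation: [0.042, 0.814, 0.579, 0.031]
wrist_force: [0.1, 0.1, -0.3]
gripper_width: 20.3
```

```bash
python3 - <<'E'
from h import *
todo([534.8,202.9,64],goal(-19.17,.1))
E
```

```text
t 2.75 tip [525.4 206.9  65.9] wid 20.3 F [ 0.13  0.11 -0.29]
shift mm [-0.4 10.6  2.9] n 11.0 rot [ 0.004 -0.002  0.   ]
```

Request:
carry_out --plan '[[[0,0.003,0.001],[0.003,-0.002,0],0.23],[[0,0.003,0.001],[0,0,0],0.23],[[0,0.003,0.0005],[0,0,0],0.23],[[0,0.003,0.0003],[0,0,0],0.23],[[0,0,0],[0,0,0],0.23]]'

```text
t: 3.38
ee_pos: [521.7, 207.9, 229.5]
orientation: [0.041, 0.814, 0.579, 0.029]
wrist_force: [0.5, 0.4, 0.0]
gripper_width: 20.3
```

```bash
python3 - <<'E'
from h import *
u=np.array([.9445,-.3284]);todo([*(np.array([593.8,182.4])-21.5*u),64],goal(-19.17,.1))
shot('scene','scene3');crop('scene3',245,185,365,290,6,'s3c')
E
```

```text
t 3.375 tip [537.5 202.4  64.4] wid 20.3 F [0.51 0.39 0.04]
shift mm [-0.4 38.2  4.2] n 38.4 rot [ 0.001 -0.    -0.   ]
```

View pics/s3c.png

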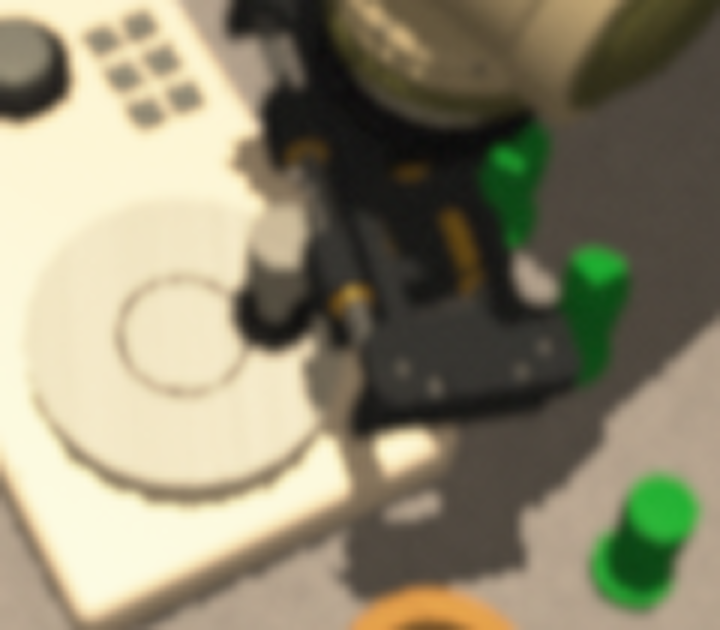

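Request:
carry_out --plan '[[[0,0.002,0.0002],[0,0,0],0.23],[[0,0.002,0.0002],[0,0,0],0.23],[[0,0.002,0.0002],[0,0,0],0.23],[[0,0.002,0.0002],[0,0,0],0.23],[[0,0.002,0.0002],[0,0,0],0.23]]'

```text
t: 4.05
ee_pos: [531.3, 204.6, 229.4]
orientation: [0.041, 0.814, 0.579, 0.029]
wrist_force: [-1.5, 0.9, 1.1]
gripper_width: 20.2
```

```bash
python3 - <<'E'
from h import *
u=np.array([.9445,-.3284]);todo([*(np.array([593.8,182.4])-21.5*u),64],goal(-19.17,.1))
shot('scene','scene4');crop('scene4',245,185,365,290,6,'s4c')
shot('top','top4');crop('top4',165,150,295,240,6,'t4c')
E
```

```text
t 4.05 tip [546.8 199.1  64.3] wid 20.2 F [-1.55  0.87  1.15]
shift mm [-0.4 28.1  3.1] n 28.3 rot [-0.  0.  0.]
```

View pics/s4c.png

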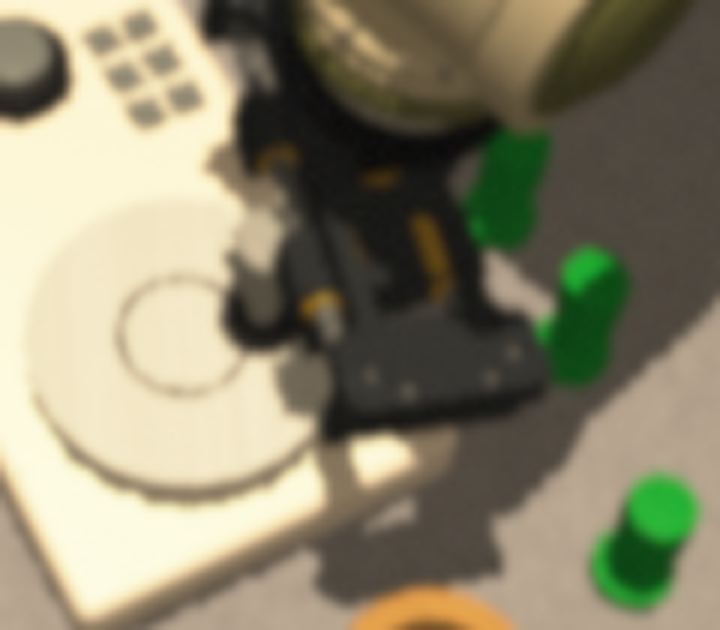

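View pics/t4c.png

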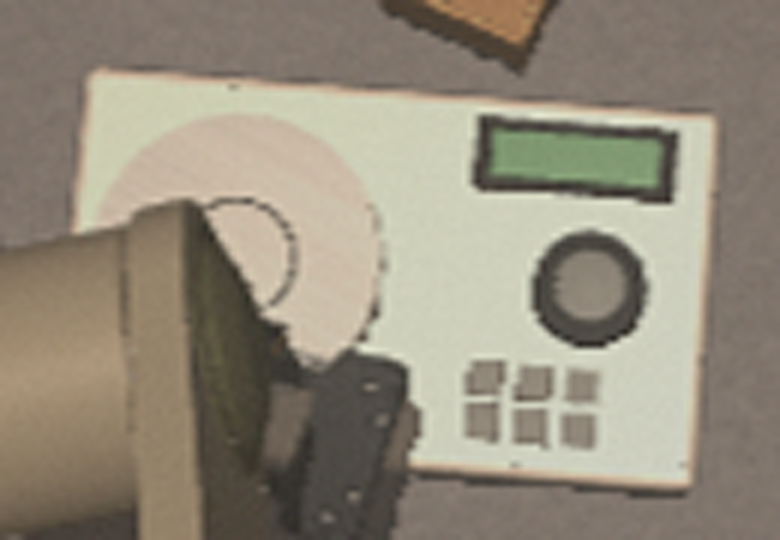

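```bash
cat >> h.py <<'E'
def overlay(tag,xy,box,k,out,full=True):
    c=load(tag);x0,y0,x1,y1=box
    im=cv2.cvtColor(c['frame'],cv2.COLOR_RGB2BGR)[y0:y1,x0:x1];im=cv2.resize(im,None,fx=k,fy=k,interpolation=cv2.INTER_CUBIC)
    th=np.linspace(0,2*np.pi,60)
    for r,z,col,ctr in((16,60,(0,0,255),xy),(16,68,(0,0,255),xy),(13,122,(255,0,0),xy),(24,60,(0,160,0),(593.8,182.4))):
        P=np.array([proj(c,[ctr[0]+r*np.cos(a),ctr[1]+r*np.sin(a),z]) for a in th])
        P=((P+.5-[x0,y0])*k-.5)
        cv2.polylines(im,[(P*8).astype(np.int32)],True,col,1,cv2.LINE_AA,3)
    cv2.imwrite(f'pics/{out}.png',im)
E
python3 - <<'E'
from h import *
overlay('scene0',(561.3,193.7),(245,185,325,265),7,'o0')
overlay('scene4',(546.8+20.3,199.1-7.06),(245,185,325,265),7,'o4')
a=cv2.imread('pics/o0.png');b=cv2.imread('pics/o4.png');cv2.imwrite('pics/o04.png',cv2.resize(np.hstack([a,b]),None,fx=.71,fy=.71))
E
```

```text
(no output)
```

View pics/o04.png

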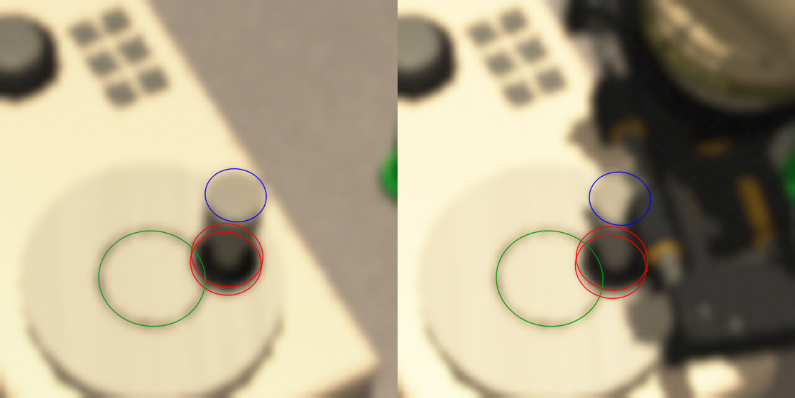

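Request:
carry_out --plan '[[[0,0.0025,0.0003],[0,0,0],0.23],[[0,0.0025,0.0003],[0,0,0],0.23],[[0,0.0025,0.0003],[0,0,0],0.23],[[0,0.0025,0.0003],[0,0,0],0.23],[[0,0.0025,0.0003],[0,0,0],0.23]]'

```text
t: 4.78
ee_pos: [543.9, 200.2, 229.3]
orientation: [0.041, 0.814, 0.579, 0.029]
wrist_force: [-1.4, 0.4, 1.4]
gripper_width: 20.4
```

```bash
cat > look.py <<'E'
from h import *
import sys
tag=sys.argv[1]
u=np.array([.9445,-.3284]);todo([*(np.array([593.8,182.4])-20.5*u),64],goal(-19.17,.1))
p,R,s=pose();tip=(p+R.apply([0,0,166]))[:2]
shot('scene',tag);overlay(tag,tip+20.5*u,(245,185,325,265),7,tag+'o')
E
python3 look.py scene5
```

```text
t 4.775 tip [559.5 194.7  64.1] wid 20.4 F [-1.39  0.4   1.36]
shift mm [-0.4 15.8  1.7] n 15.9 rot [-0.  0.  0.]
```

View pics/scene5o.png

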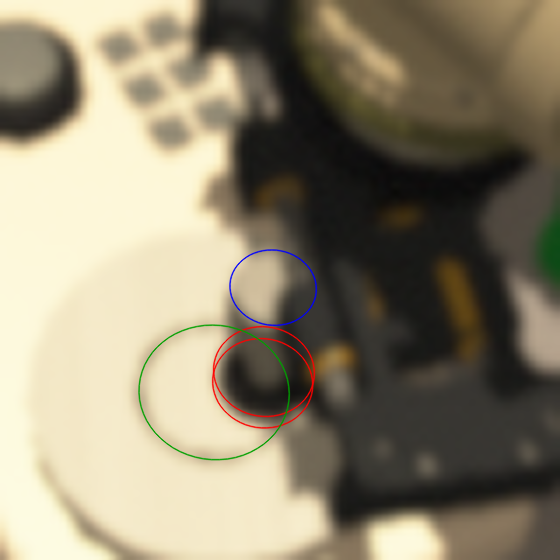

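Request:
carry_out --plan '[[[0,0.0025,0.0003],[0,0,0],0.23],[[0,0.0025,0.0003],[0,0,0],0.23],[[0,0.0025,0.0003],[0,0,0],0.23],[[0,0.0025,0.0003],[0,0,0],0.23],[[0,0.0025,0.0003],[0,0,0],0.23]]'

```text
t: 5.45
ee_pos: [556.8, 195.7, 229.1]
orientation: [0.041, 0.814, 0.579, 0.029]
wrist_force: [-1.6, 0.5, 1.4]
gripper_width: 20.2
```

```bash
python3 look.py scene6
```

```text
t 5.45 tip [572.4 190.2  63.9] wid 20.2 F [-1.62  0.53  1.42]
shift mm [-0.4  2.3  0.1] n 2.3 rot [-0.  0.  0.]
```

View pics/scene6o.png

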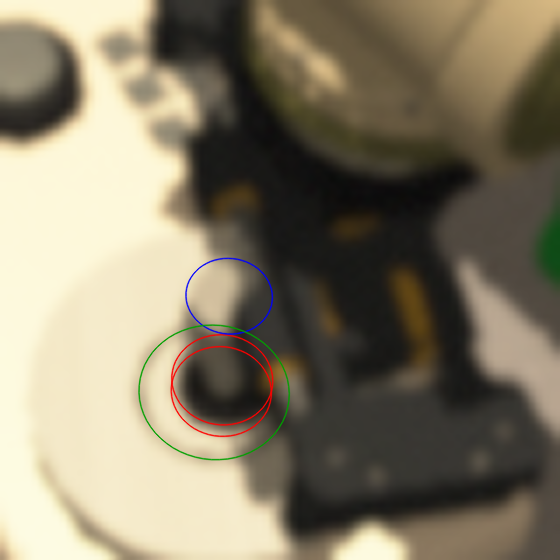

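Request:
carry_out --plan '[[[0,0.0025,0.0002],[0,0,0],0.23],[[0,0,0],[0,0,0],0.23],[[0,-0.012,-0.002],[0,0,0],0.23],[[0,-0.04,-0.006],[0,0,0],0.23],[[0,-0.05,-0.03],[0,0,0],0.23]]'

```text
t: 6.12
ee_pos: [458.4, 229.2, 255.4]
orientation: [0.041, 0.815, 0.577, 0.029]
wrist_force: [0.3, 0.9, -0.1]
gripper_width: 20.6
```

Request:
carry_out --plan '[[[0,-0.05,-0.03],[0,0,0],0.23],[[0,0,0],[0,0,0],0.23]]'

```text
t: 6.38
ee_pos: [403.3, 248.0, 282.3]
orientation: [0.041, 0.814, 0.579, 0.029]
wrist_force: [0.3, -0.3, -1.2]
gripper_width: 20.4
```

```bash
python3 - <<'E'
from h import *
shot('scene','scene7');shot('top','top7')
overlay('scene7',(593.8,182.4),(235,185,335,285),7,'o7s');overlay('top7',(593.8,182.4),(165,150,245,240),7,'o7t')
a=cv2.imread('pics/o7s.png')[:630];b=cv2.imread('pics/o7t.png')[:630];cv2.imwrite('pics/o7.png',cv2.resize(np.hstack([a[:,:600],b]),None,fx=.65,fy=.65))
print(arm.state()['ee_pos'])
E
```

```text
[406.04588682 247.23158433 281.06141807]
```

View pics/o7.png

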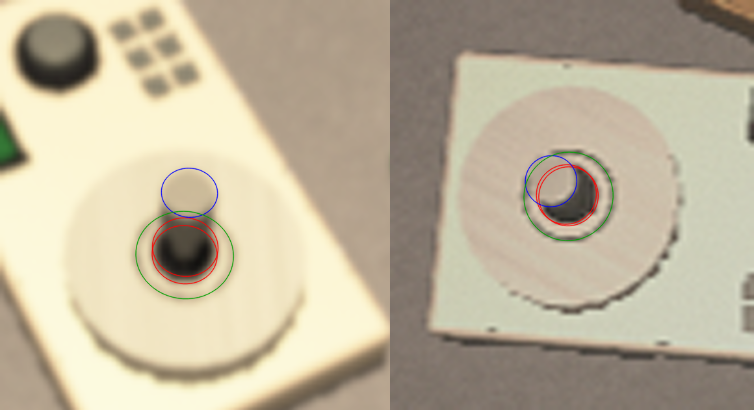

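The foot now sits concentric in the ring in both views: the pad is at the overlay centre, the sleeve matches an upright position, and there is a margin all round. Next I'll go to the key, with the gripper open so that one finger does the pressing.

```bash
python3 - <<'E'
from h import *
todo([564.7,-11.8,150],goal(-19.17,0))
E
```

```text
t 6.475 tip [421.8 241.7 115.9] wid 20.2 F [ 0.39 -0.07 -0.55]
shift mm [-192.   237.7  -11.1] n 305.8 rot [ 0.101  0.001 -0.002]
```

Request:
carry_out --plan '[[[-0.01,0,-0.04],[0.05,0,0],1],[[-0.045,0.01,-0.02],[0.05,0,0],1],[[-0.045,0.03,0],[0,0,0],1],[[-0.045,0.04,0],[0,0,0],1],[[-0.03,0.05,0],[0,0,0],1]]'

```text
t: 7.1
ee_pos: [470.5, 34.4, 340.6]
orientation: [-0.001, 0.815, 0.579, -0.001]
wrist_force: [0.5, 1.0, 0.4]
gripper_width: 68.0
```

```bash
python3 - <<'E'
from h import *
todo([564.7,-11.8,110],goal(-19.17,0))
E
```

```text
t 7.1 tip [469.9  34.4 174.6] wid 68.0 F [0.45 0.96 0.4 ]
shift mm [-12.5 104.4  64.3] n 123.2 rot [-0.003  0.001 -0.001]
```

Request:
carry_out --plan '[[[-0.006,0.045,0],[0,0,0],1],[[-0.004,0.04,0.02],[0,0,0],1],[[0,0.01,0.03],[0,0,0],1],[[0,0,0],[0,0,0],1]]'

```text
t: 7.6
ee_pos: [563.6, -16.5, 285.2]
orientation: [-0.001, 0.819, 0.574, -0.002]
wrist_force: [-0.2, -0.9, 0.0]
gripper_width: 88.4
```

```bash
python3 - <<'E'
from h import *
todo([564.7,-11.8,65],goal(-19.17,0))
shot('scene','scene8');shot('top','top8')
crop('scene8',185,145,325,285,4,'s8');crop('top8',165,140,345,280,4,'t8')
E
```

```text
t 7.6 tip [562.9 -16.7 119.2] wid 88.4 F [-0.17 -0.93  0.04]
shift mm [ 5.  -0.3 54.2] n 54.4 rot [-0.004  0.002 -0.013]
```

View pics/s8.png

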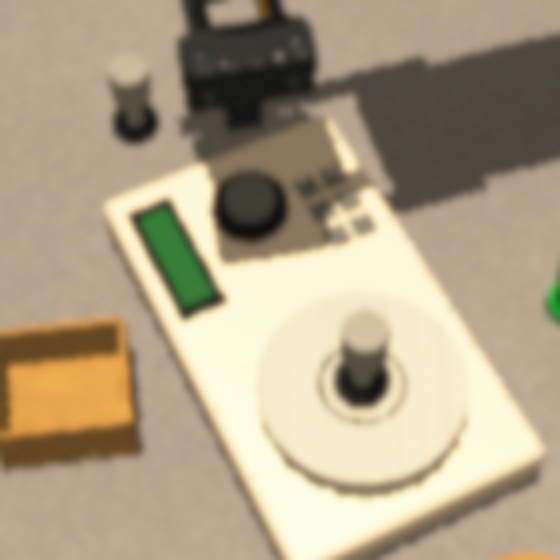

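View pics/t8.png

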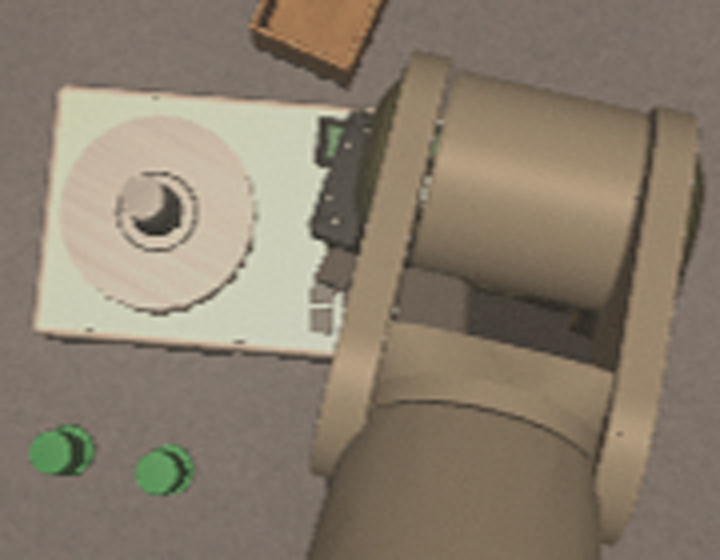

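```bash
python3 - <<'E'
from h import *
s=load('scene8');x=np.array([.34,.94])
for o in(40,46,52.7,60): print(o,(proj(s,[562.9+x[0]*o,-16.7+x[1]*o,119.2])-[185,145])*4)
E
```

```text
40 [237.47946447 108.89151962]
46 [239.38349485 116.95377893]
52.7 [241.5264513  126.02772577]
60 [243.88173135 136.00071711]
```

Request:
carry_out --plan '[[[0.006,0,0.02],[-0.004,0.002,-0.013],1],[[0.0025,0,0.015],[0,0,0],1],[[0,0,0.008],[0,0,0],1],[[0,0,0],[0,0,0],1]]'

```text
t: 8.2
ee_pos: [566.0, -7.4, 247.7]
orientation: [0.004, 0.814, 0.58, 0.004]
wrist_force: [0.1, -0.8, 0.1]
gripper_width: 88.4
```

```bash
python3 - <<'E'
from h import *
todo([565.9,-8.3,60],goal(-19.17,0))
shot('scene','scene9')
crop('scene9',205,145,305,235,6,'s9')
E
```

```text
t 8.2 tip [567.9  -7.9  81.7] wid 88.4 F [ 0.09 -0.77  0.15]
shift mm [-0.9 -0.1 21.7] n 21.7 rot [ 0.011 -0.001  0.002]
```

View pics/s9.png

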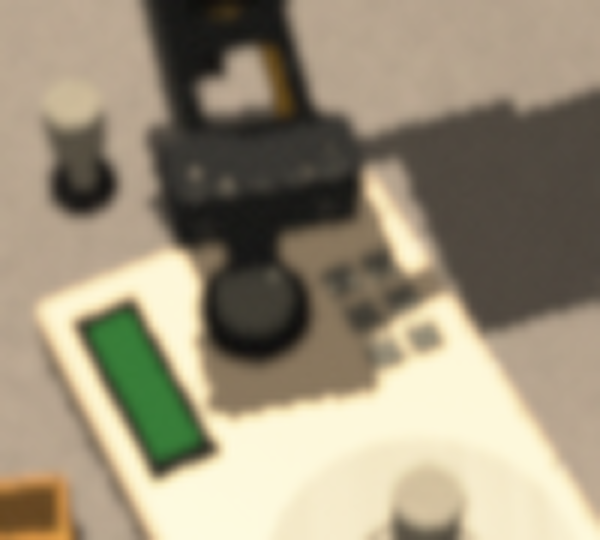

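```bash
python3 - <<'E'
from h import *
s=load('scene9')
for P in([582,38,82],[582,38,60],[584,43,82],[584,33,82]): print((proj(s,P)+.5-[205,145])*6-.5)
E
```

```text
[251.31708487 257.56055801]
[252.62885031 288.71787946]
[253.41657256 268.54339876]
[240.58503233 250.95671478]
```

Request:
carry_out --plan '[[[0.001,0,0.008],[0.009,0,0],1],[[0,0,0.006],[0,0,0],1],[[0,0,0.003],[0,0,0],1],[[0,0,0],[0,0,0],1]]'

```text
t: 8.75
ee_pos: [566.7, -6.6, 230.7]
orientation: [0.001, 0.815, 0.58, 0.002]
wrist_force: [0.7, -0.6, -0.3]
gripper_width: 87.9
```

```bash
python3 - <<'E'
from h import *
todo([565.9,-8.3,54],goal(-19.17,0))
E
```

```text
t 8.75 tip [567.3  -6.6  64.7] wid 87.9 F [ 0.67 -0.59 -0.3 ]
shift mm [-1.9 -0.2 10.7] n 10.9 rot [ 0.004 -0.001  0.001]
```

Request:
carry_out --plan '[[[0,0,0.003],[0,0,0],1],[[0,0,0.003],[0,0,0],1],[[0,0,0.003],[0,0,0],1]]'

```text
t: 9.12
ee_pos: [566.8, -6.6, 221.8]
orientation: [0.001, 0.815, 0.58, 0.002]
wrist_force: [-1.8, -0.3, 3.5]
gripper_width: 88.3
```

```bash
python3 - <<'E'
from h import *
todo([565.9,-8.3,54],goal(-19.17,0))
E
```

```text
t 9.125 tip [567.6  -6.7  55.8] wid 88.3 F [-1.8  -0.31  3.5 ]
shift mm [-1.9 -0.3  1.8] n 2.6 rot [ 0.005 -0.001  0.002]
```

Request:
carry_out --plan '[[[0,0,0.002],[0,0,0],1],[[0,0,0.001],[0,0,0],1]]'

```text
t: 9.38
ee_pos: [566.7, -6.6, 220.1]
orientation: [0.002, 0.814, 0.58, 0.002]
wrist_force: [-6.3, 0.5, 16.1]
gripper_width: 88.3
```

```bash
python3 - <<'E'
from h import *
todo([565.9,-8.3,54],goal(-19.17,0))
shot('scene','scene10');crop('scene10',205,145,305,245,5,'s10')
E
```

```text
t 9.375 tip [567.7  -6.7  54.1] wid 88.3 F [-6.25  0.5  16.1 ]
shift mm [-1.9 -0.3  0.1] n 1.9 rot [ 0.005 -0.002  0.002]
```

View pics/s10.png

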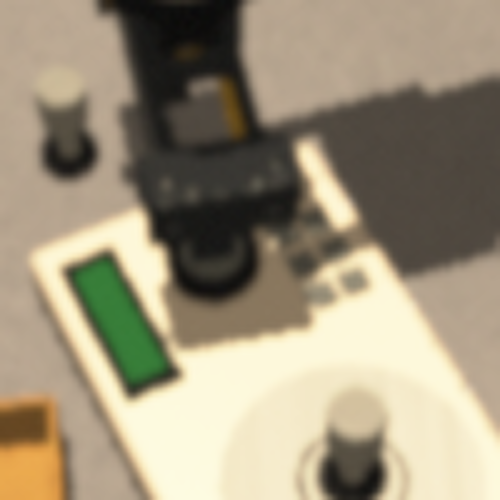

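The force rose from 3.5 N to 16 N at a tip height of 54.1 mm. That is the hard stop, with the key fully down. Now I'll release it.

Request:
carry_out --plan '[[[0,0,-0.004],[0,0,0],1],[[0,0,-0.01],[0,0,0],1],[[0,0,-0.04],[0,0,0],1],[[0,-0.03,-0.04],[0,0,0],1],[[0,-0.05,-0.02],[0,0,0],1]]'

```text
t: 10.05
ee_pos: [490.7, 19.1, 336.5]
orientation: [0.001, 0.815, 0.58, 0.002]
wrist_force: [-0.1, 0.3, -1.2]
gripper_width: 88.4
```

Request:
carry_out --plan '[[[0,-0.05,0],[0,0,0],1],[[0,-0.04,0],[0,0,0],1],[[0,0,0],[0,0,0],1],[[0,0,0],[0,0,0],1]]'

```text
t: 10.55
ee_pos: [401.4, 50.1, 338.9]
orientation: [0.004, 0.815, 0.58, 0.004]
wrist_force: [0.3, 0.4, 0.1]
gripper_width: 88.1
```

```bash
python3 - <<'E'
from h import *
shot('scene','scene11');shot('top','top11')
overlay('scene11',(593.8,182.4),(205,165,325,285),5,'a');overlay('top11',(593.8,182.4),(165,150,295,240),6,'b')
a=cv2.imread('pics/a.png')[:540];b=cv2.imread('pics/b.png');cv2.imwrite('pics/o11.png',cv2.resize(np.hstack([a,b]),None,fx=.57,fy=.57))
t=arm.state();print(t['t'],t['ee_pos'],t['wrist_force'])
E
```

```text
10.65 [401.58320471  49.96816363 338.62430785] [ 0.38696437 -0.02002571  0.57412949]
```

View pics/o11.png

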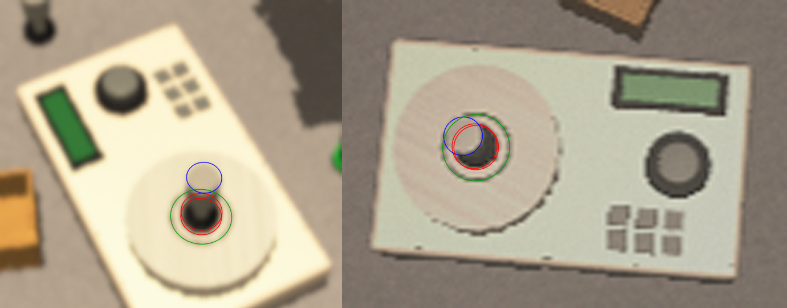

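View pics/scene11.png

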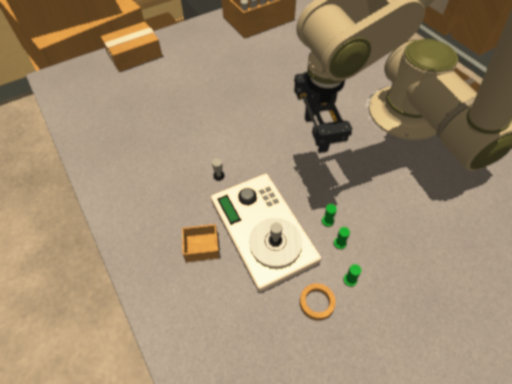

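The foot stands centred and upright, the key is back up, the bystanders are where they were, and the arm is clear. I'm handing the job in.

```bash
python3 -c "
from station import arm
print(arm.close_job())"
```

```text
the job is handed in; nothing more can be done
None
```

I nudged the foot about 34 mm into the ring, then pressed the big key fully down and released it. I handed the job in at about 10.7 s; no verdict was reported.

- **Centring:** I pushed low on the pad with the two fingertips held about 20 mm apart and tilted slightly back. I moved in slow 2–3 mm steps without closing the gripper, then backed off.
- **Key press:** I used one finger of the open gripper. The force rose from 3.5 N to 16 N with the fingertip 6 mm below the key's height, so it had reached its stop. The key joint itself could not be read.
- **Last checks:** After I withdrew, both cameras showed the foot upright, about 1–2 mm or less from the ring's centre by eye against the drawn outline. The key was up again, the spare, tape and tray looked unmoved, and nothing was touching the arm.
- **Disagreements:** The two cameras' sight lines missed each other by about 2 mm on the key and 0.7 mm on the ring. My rough sight of the tape differed between cameras by about 10 mm. The spare's height came out about 8 mm too low. I did not use the tape or spare readings.

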